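Lock the red ring box away in the show case

ROBOT

A 6-joint arm with a two-finger parallel gripper is mounted at the origin on a cart in front of the work surface, level with it; the furniture and walls round the work are solid. World frame = base frame: x ahead of the robot, y to its left, z up, the work surface at z = 0. Lengths are in m, angles in rad, forces in N, time in s.
With the tool pointing down it reaches from about 0.3 to 0.775 m from the base axis. Payload 14.6 kg.
Tool frame: the origin (TCP) lies midway between the tips of the shut fingers; the grasp point (between the pads) lies 19 mm behind it (grasp_offset is the distance from the TCP to the grasp point, in m); z points along the fingers, y is the line along which they close (so a half turn about z gives the same grasp; the last joint's range is limited). The gripper opens to 94 mm and grips with 3 to 60 N. Pads are 16 mm wide; open, the fingers measure 119 mm over their backs; the gripper's body (75 mm by 177 mm) begins 78 mm behind the grasp point.
Start: joints at [-1.344, 0.3, 1.521, -0, 1.321, -0.067], TCP at [0.159, -0.526, 0.205] pointing down, gripper open.
Joint ranges: [-3.03, 3.03], [-0.79, 2.21], [0.23, 2.52], [-1.04, 4.18], [0, 3.07], [-2.55, 2.55]. Speed limits (rad/s): [2.22, 2.22, 2.57, 3.14, 3.14, 3.14].

INTERFACE

Orientations are given as [roll, pitch, yaw] about the fixed x, y, z axes, in that order (R = Rz(yaw) Ry(pitch) Rx(roll)).
In Python, from station import * gives the robot as it stands. The module is installed in compiled form; this text tells all that it offers.
- The arm moves only by the tool send_rows, never from a script. Its argument "rows" is a list of rows, each an object of numbers: "dx", "dy", "dz": the shift along the tool's x, y, z in mm; "roll": the turn about the tool's z in degrees; "jaw": the closure, from -1 (fully open) to 1 (shut). In form: [{"dx": .., "dy": .., "dz": .., "roll": .., "jaw": ..}, ...]. A call has 1 to 12 rows; each row shifts and turns the commanded pose from where the row before left it, along the tool's axes as they then stand; what a row does not reach is not made up. A row lasts 1/12 s, in which the tool goes at most 41.7 mm and 7.16 degrees, less where a joint would pass 70% of its speed; a pose out of reach is approached as far as the arm can. A call is refused whole if a number of a shift passes 41.7 or a number of a turn 7.16, either way. A call with a gripper value outside its range is refused whole. The fingers move at their own pace and stop on an object; "force" is the grip in N (left out, the last holds). Time passes only in rows, so rows that do not move let the fingers close. It gives the time, the measured TCP pose, the force, the opening and the grip force at its end, in the units of the state.
- get_obs(): the state, without advancing time (a new reading comes with each control period).
- camera(name): name is "scene" or "top"; returns a dict with "frame" (384x512x3 uint8, red, green, blue), "z_map" (384x512 float32, m along the optical axis (not along the pixel's ray), 0 where there is no reading), "camera_matrix" (3x3 intrinsics, pixels), "D" ([k1, k2, p1, p2, k3] as OpenCV has them; the pictures are not rectified), "rvec" (rotation vector, rad) and "tvec" (3), from world to camera coordinates, as OpenCV has them. Camera axes: x right, y down, z forward; pixel columns grow to the right and rows downward; lengths in m; the calibration is good to about 2 mm. A picture is of the moment at which its call begins.
- hand_in(): hands the job in; it is judged then, once.
The state is a dict: "time_s": time; "qpos": joint angles; "joint_vel": joint speeds; "tau": joint torques, N m; "ee_pos": TCP position; "eef_rot": TCP orientation; "force": force on the tool from outside, world axes, zero at the start; "moment": the same for the moment, N m; "grip_width": finger opening in m; "grip_force": force on a finger pad.
Only numpy, scipy, OpenCV 4.12 (cv2) and the standard library are available. Lean on these libraries where they do the work, as an engineer would, in place of code of your own. Each camera call takes 0.05 s, during which the arm holds its last target. There are 200 camera calls.

TASK

Lock the red ring box away: slide the bolt of the show case fully back, slide the clear cover fully open, and stand the red box upright on the floor of the open compartment. Let go of it, slide the cover fully shut again and push the bolt fully home. Leave the navy and tan ring boxes where they are.

Things in the scene. Friction and masses are not known exactly. Their poses are not given: they have to be found in the camera images.
- case: dark wooden show case fixed to the table. Origin: on the table under the centre of its compartment; its x points to the robot's right or nearly (to the bolt and the glass shelf), its y away from the robot, z up. It spans x -64 to +165 mm, y -217 to +78 mm; walls 63 mm high. Beside the compartment (y below -62.5, or x above +55 mm) it is closed, 56 to 60 mm high.
- glass_shelf (a point): middle of the open long edge of the fixed glass shelf, at its underside, 270 mm above the table. Case frame: it spans x +95 to +165, y -214 to +72 mm, on two posts at its other long edge, a dish on it. It overhangs the bolt: the knob is reached only with the hand leaning over to the case's -x, fingers pointing down and to +x (35 degrees from vertical leaves some 40 mm beside a hand 80 mm thick)
- compartment (a point): centre of the compartment's floor, 6 mm above the table; axes as the case's. The compartment measures 111 mm (x, -56 to +55 from the case's origin) by 125 mm (y, -62.5 to +62.5).
- bolt_knob (a point): the bolt's black upright round knob, 14 mm thick, 74 to 106 mm above the table; this point is on its axis, 102 mm above the table. Moves with the bolt. Guides beside the bolt (7.5 to 12.5 mm either side) are 71 mm high; the cover's two brass keepers (case x +45 to +65 mm, 9 to 17 mm either side when shut) are 76 mm high. With the bolt home it is at case x +93, y 0 mm.
- bolt (a joint): travel of the bolt, m: 0 = home (locked), 0.024 = fully back (free), along the case's +x; stops at both ends. Its nose lies between the cover's keepers up to about 0.013. It stays where left; about 1.5 N moves it. Home, it blocks the cover; it must stay back until the cover is shut.
- cover_tab (a point): grip tab on the clear sliding cover: upright wooden rib 10 mm thick (case y), 40 mm long (case x), 60 to 96 mm above the table; this point is in its middle, 90 mm above the table. Moves with the cover, whose plate is 120 mm (x) by 140 mm (y), 56 to 60 mm above the table. With the cover shut it is at case x +15, y 0 mm. Axes as the case's.
- cover (a joint): travel of the cover, m: 0 = shut over the compartment, 0.140 = fully open, along the case's -y (towards the robot); stops at both ends; it stays where it is left, about 1.5 N moves it
- red_box_center (a point): centre of the red ring box, half-way up: closed, 55 mm (its x) by 52 mm (its y) by 45 mm high, 0.06 to 0.11 kg, z up. Standing in the compartment its top is 51 mm above the table.
- navy_box_center (a point): centre of the navy ring box of the same size; not to be moved
- tan_box_center (a point): centre of the tan ring box of the same size; not to be moved
Mind the look-alikes: they are no part of the job. There is more than one size of the part that bears red_box_center; the job needs the middle-sized.

How it is judged:
By the outcome, as a careful person would: the job done as asked, in the order asked, and still so for the second after the job is handed in, with the robot touching nothing.
It also fails if it takes over 72 s, if anything falls off the work surface, if the arm or the gripper's body presses on something with over 40 N, if the wrist force passes 120 N, or if a joint passes its speed limit or range.

## Working session

There is one attempt and no reset: what is moved stays moved. The work goes in short steps, Python scripts to look and compute and a tool call to move; the robot and the scene stay as the last step left them, time stands still between calls to the robot, and variables do not carry over. Pictures are saved under pics/ and viewed, at most 10 in all, crops included, and the job is handed in when it is done.

Besides the shell and the picture viewer there is one more tool, called after "Request:" as a command line: name --argument value ..., lists and objects as JSON in quotes. send_rows: Moves the arm, as the interface text tells. Its arguments: {"type":"object","properties":{"rows":{"type":"array"},"force":{"type":"number"}},"required":["rows"]}

```bash
mkdir -p pics; cat > h.py <<'E'
from station import *
import numpy as np, cv2
from scipy.spatial.transform import Rotation as R
def shot(n):
    c=camera(n); cv2.imwrite  # noqa
    np.savez(f'{n}.npz',**c); return c
def load(n): return dict(np.load(f'{n}.npz'))
def px2w(c,u,v,z=None):
    K,D=c['camera_matrix'],c['D']; Rm=cv2.Rodrigues(c['rvec'])[0]; t=c['tvec'].reshape(3)
    n=cv2.undistortPoints(np.array([[[u,v]]],float),K,D).ravel(); d=np.array([n[0],n[1],1])
    o=-Rm.T@t; r=Rm.T@d
    s=c['z_map'][int(round(v)),int(round(u))] if z is None else (z-o[2])/r[2]
    return o+s*r
def w2px(c,p): return cv2.projectPoints(np.array(p,float).reshape(-1,1,3),c['rvec'],c['tvec'],c['camera_matrix'],c['D'])[0].reshape(-1,2)
def save(name,im,s=1): cv2.imwrite('pics/'+name,cv2.resize(im[...,::-1],None,fx=s,fy=s,interpolation=cv2.INTER_CUBIC))
E
python3 - <<'E'
from h import *
o=get_obs(); print(o)
for n in ('scene','top'):
    c=shot(n); save(n+'0.png',c['frame'],1.5)
    print(n,-cv2.Rodrigues(c['rvec'])[0].T@c['tvec'].reshape(3))
E
```

```text
{'time_s': 0.0, 'qpos': array([-1.34359321e+00,  3.00482791e-01,  1.52157508e+00, -2.39312538e-05,
        1.32067906e+00, -6.66056361e-02]), 'joint_vel': array([-9.90213689e-04,  2.81538631e-03,  6.51982510e-05,  9.85483065e-04,
       -2.17784447e-03,  2.57079712e-03]), 'tau': array([-4.04306365e-04, -5.31810558e+01, -3.52739882e+01,  7.07698544e-02,
        2.44465366e-02, -2.07552062e-04]), 'ee_pos': array([ 0.15921042, -0.52618528,  0.20488245]), 'eef_rot': array([-3.14044937e+00, -5.30303963e-05,  2.93814660e-01]), 'force': array([ 0.29542755, -0.22584266, -0.13875926]), 'moment': array([-0.0335576 ,  0.03334113, -0.00989161]), 'grip_force': 0.0, 'grip_width': 0.0938747887983624}
scene [0.99973692 0.67582006 0.74898992]
top [0.2882047  0.20761023 1.58361972]
```

View pics/scene0.png

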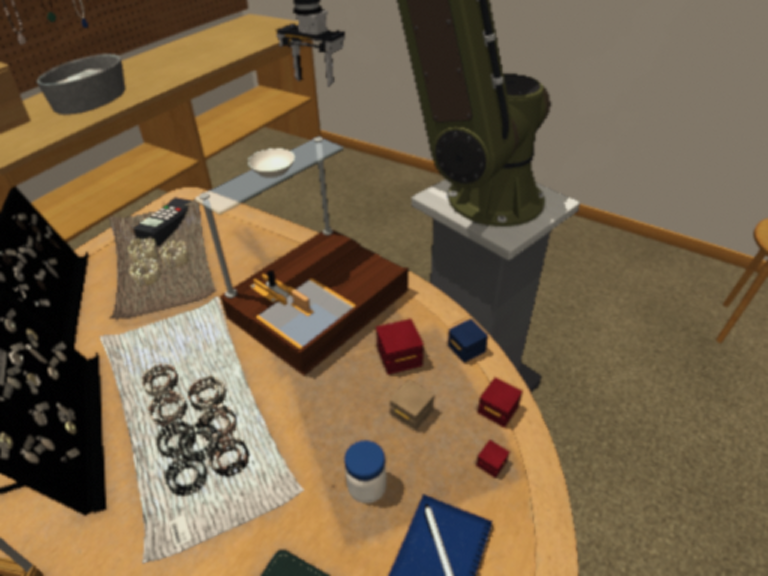

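View pics/top0.png

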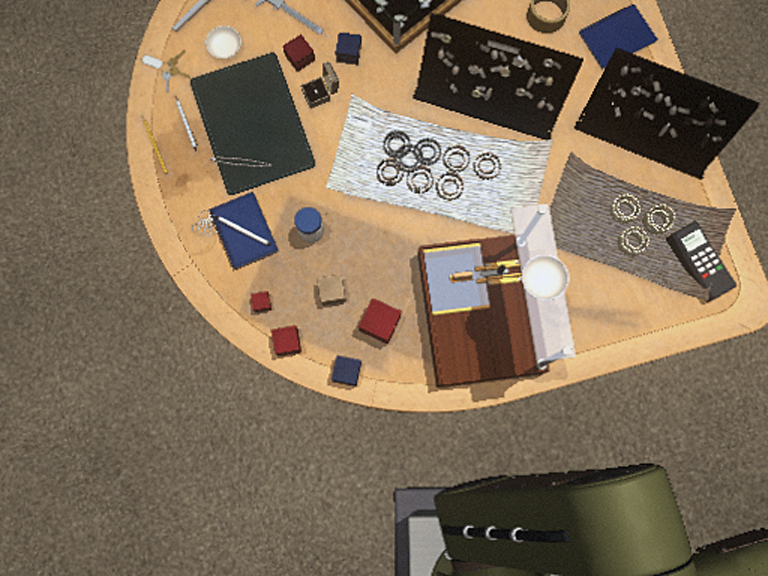

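The scene picture shows the case with the knob near (270,280) and the cover tab near (295,297). In the top picture the case spans about (420-550, 240-385), with the knob at (503,270) and the tab at (463,276). The red boxes in the top picture (1.5x pixels) are large (380,321), middle (286,341), small (260,301) and a far one at (298,52). The one at (286,341) looks middle-sized, and I'll check its size next.

```bash
cat > m.py <<'E'
from h import *
c=load('top'); f=c['frame']; Z=c['z_map']
hsv=cv2.cvtColor(f,cv2.COLOR_RGB2HSV)
# point cloud
v,u=np.mgrid[0:384,0:512]; K=c['camera_matrix']
n=cv2.undistortPoints(np.stack([u,v],-1).reshape(-1,1,2).astype(float),K,c['D']).reshape(384,512,2)
Rm=cv2.Rodrigues(c['rvec'])[0]
P=(np.dstack([n*Z[...,None],Z])-c['tvec'].reshape(3))@Rm
np.save('P.npy',P)
red=((hsv[...,0]<8)|(hsv[...,0]>170))&(hsv[...,1]>150)&(hsv[...,2]>50)
blue=(abs(hsv[...,0].astype(int)-112)<12)&(hsv[...,1]>110)
tan=np.zeros_like(red); tan[180:206,205:235]=1
for nm,m in (('red',red),('blue',blue),('tan',tan)):
    N,L,S,C=cv2.connectedComponentsWithStats(m.astype(np.uint8))
    for i in range(1,N):
        if S[i,4]<40: continue
        q=P[L==i]; q=q[q[:,2]>0.012]
        if len(q)<20: continue
        h=np.percentile(q[:,2],90); t=q[q[:,2]>h-.006]
        r=cv2.minAreaRect((t[:,:2]*1000).astype(np.float32))
        print(nm,C[i].round(),'h',round(h*1000),'rect',np.round(r[0]),np.round(r[1]),round(r[2],1))
# case 
roi=P[155:262,270:372].reshape(-1,3); w=roi[(roi[:,2]>.05)&(roi[:,2]<.067)]
r=cv2.minAreaRect((w[:,:2]*1000).astype(np.float32)); print('case',r)
save('top_case.png',f[130:265,270:390],5)
save('red_mid.png',f[180:260,150:290],5)
E
python3 m.py
```

```text
red [198.  30.] h 49 rect [1173.  387.] [50. 50.] 34.6
red [173. 200.] h 36 rect [599. 467.] [33. 34.] 10.9
red [253. 213.] h 64 rect [440. 228.] [ 80. 296.] 82.6
red [190. 226.] h 50 rect [512. 411.] [49. 50.] 10.7
blue [412.  23.] h 19 rect [806. -62.] [ 153. 1158.] 55.0
blue [163. 152.] h 18 rect [546. 396.] [631. 103.] 26.9
blue [205. 146.] h 88 rect [759. 360.] [51. 49.] 88.0
tan [220. 192.] h 51 rect [464. 278.] [375.  53.] 13.7
case ((571.5367431640625, -0.2855987548828125), (296.00128173828125, 229.7234344482422), 6.330916404724121)
```

```bash
python3 - <<'E'
from h import *
a=cv2.imread('pics/top_case.png');b=cv2.imread('pics/red_mid.png')
b=cv2.resize(b,None,fx=.7,fy=.7); print(a.shape,b.shape)
E
```

```text
(675, 600, 3) (280, 490, 3)
```

View pics/red_mid.png

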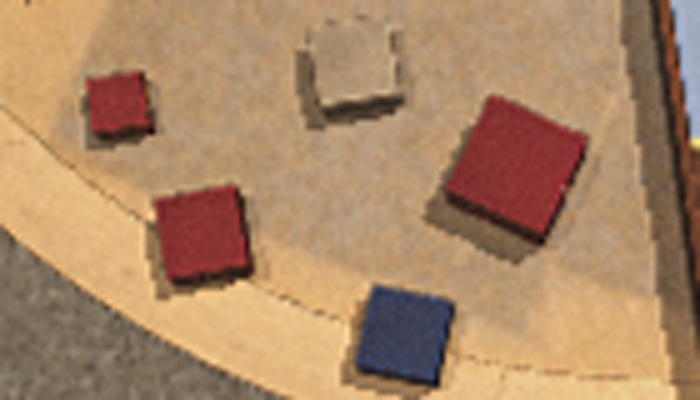

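```bash
python3 - <<'E'
from h import *
save('case_s.png',load('top')['frame'][140:262,270:390],4.8)
E
```

```text
(no output)
```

View pics/case_s.png

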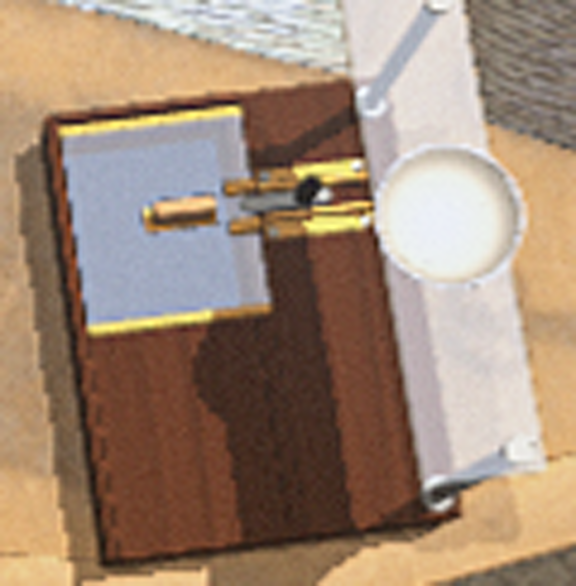

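Checks: the red box at crop (203,235) has a 50 mm top. The other two measure about 34 mm and about 70 mm, so it is the middle-sized one. The case crop shows the knob at (310,190) and the tab at (185,208). Next I'll cross-check these points and see how much free space there is on the robot's right.

```bash
python3 - <<'E'
from h import *
c=load('top');P=np.load('P.npy')
th=np.radians(6.33); ey=np.array([np.cos(th),np.sin(th)]); ex=np.array([np.sin(th),-np.cos(th)])
O=np.array([571.5,-0.3])-50.5*ex+69.5*ey; print('O',O)
def cf(p): d=p[:2]*1000-O; return np.round([d@ex,d@ey,p[2]*1000],1)
print('knob',cf(px2w(c,334.6,179.6,.106)),'tab',cf(px2w(c,308.5,183.3,.096)))
print('tabdepth',cf(px2w(c,308,183)),cf(px2w(c,310,183)))
pr=P[150:262,265:380].reshape(-1,3); 
print('table z',np.median(P[200:230,240:250][...,2]),np.median(P[236:240,290:300][...,2]))
q=P[216:236,181:200]; print(np.round(q[...,2][::3,::3]*1000))
t=q[(q[...,2]>.04)&(q[...,2]<.056)]; print('redtop',t.mean(0),np.median(t[:,2]))
s=shot('scene');v,u=np.mgrid[0:384,0:512]
n=cv2.undistortPoints(np.stack([u,v],-1).reshape(-1,1,2).astype(float),s['camera_matrix'],s['D']).reshape(384,512,2)
Z=s['z_map'];Q=((np.dstack([n*Z[...,None],Z])-s['tvec'].reshape(3))@cv2.Rodrigues(s['rvec'])[0])
m=(Z>0)&(Q[...,1]<-.35)&(Q[...,2]>-.3)&(Q[...,0]<.9);k=Q[m]
for y in np.arange(-.4,-1.8,-.1):
    b=k[(k[:,1]<y)&(k[:,1]>y-.1)]
    if len(b): print(round(y,1),len(b),'x',b[:,0].min().round(2),b[:,0].max().round(2),'z',np.percentile(b[:,2],[1,50,99]).round(2))
E
```

```text
O [635.00841969  57.55482373]
knob [ 95.8  -6.3 106. ] tab [16.4 -5.4 96. ]
tabdepth [15.6 -3.3 91.5] [21.8 -4.1 91.4]
table z 0.05390028707265162 0.056974479351792534
[[-2. -1.  1. -1.  1.  2. -2.]
 [43. 56. 46. 44. 44. 44.  1.]
 [48. 47. 49. 44. 49. 47. -2.]
 [47. 50. 46. 46. 42. 43.  5.]
 [ 0. 42. 47. 51. 45. 51. 19.]
 [-3. 46. 51. 44. 43. 45. 41.]
 [ 6. 45. 44. 47. 34. 24. -0.]]
redtop [0.51290662 0.41088258 0.04626889] 0.04640138090860985
-0.4 3713 x -1.26 0.9 z [-0.28  0.02  0.41]
-0.5 2558 x -1.23 0.9 z [-0.28  0.03  0.41]
-0.6 983 x -1.2 0.73 z [-0.18  0.    0.19]
-0.7 724 x -1.17 -1.11 z [-0.15  0.02  0.17]
-0.8 452 x -1.15 -1.09 z [-0.16  0.06  0.16]
-0.9 6 x -1.11 -1.09 z [0.12 0.14 0.15]
-1.2 6 x -1.0 -0.98 z [-0.3  -0.28 -0.24]
-1.3 412 x -1.01 0.9 z [-0.3  -0.15  0.06]
-1.4 1624 x -0.99 0.9 z [-0.29 -0.11  0.07]
-1.5 1996 x -0.96 0.88 z [-0.29 -0.09  0.06]
-1.6 3193 x -0.94 0.86 z [-0.28 -0.09  0.07]
-1.7 1905 x -0.91 0.84 z [-0.29 -0.09  0.13]
```

The case rectangle and box sizes match the description, and the space to the right is free out to y -1.3. Rows can only turn about the tool's z, so I need to see what the arm does at the edge of its reach. I'll test that in the free space to the right, with the outward direction along the case's +x.

Request:
send_rows --rows '[{"dx": -18,"dy": 29},{"dx": -18,"dy": 29},{"dx": -18,"dy": 29},{"dx": -18,"dy": 29},{"dx": -18,"dy": 29},{"dx": -18,"dy": 29},{"dx": -18,"dy": 29},{"dx": -18,"dy": 29},{"dx": -5.5,"dy": 29.5},{"dx": -5.5,"dy": 29.5},{"dx": -5.5,"dy": 29.5},{"dx": -5.5,"dy": 29.5}]'

```text
invalid input at $.rows[0]: expected keys dx, dy, dz, roll, jaw
```

```bash
cat > fit.py <<'E'
from h import *
from scipy.optimize import minimize
P=np.load('P.npy')[145:275,255:375].reshape(-1,3)
P=P[(P[:,2]<.12)&(P[:,2]>-.03)]; xy=P[:,:2]*1000; s=np.where((P[:,2]>.045),1.,-1.); 
def cost(p):
    th=np.radians(p[2]);ey=np.array([np.cos(th),np.sin(th)]);ex=np.array([np.sin(th),-np.cos(th)])
    d=xy-p[:2];a,b=d@ex,d@ey
    g=lambda t:1/(1+np.exp(-t/1.0))
    return -(s*g(a+64)*g(160-a)*g(b+217)*g(78-b))[a<95].sum()
best=min((minimize(cost,[x,y,t],method='Nelder-Mead') for x in(630,635) for y in(55,58) for t in(5,6.5)),key=lambda r:r.fun)
print(best.x,best.fun)
E
python3 fit.py; python3 -c "
from h import *
o=get_obs();print(o['time_s'],o['qpos'],o['ee_pos'],o['eef_rot'])"
```

```text
[638.00593104  40.05802534   6.20400235] -4729.084123556508
0.15 [-1.34364649e+00  3.00314978e-01  1.52140651e+00 -8.93932510e-06
  1.32070049e+00 -6.66273976e-02] [ 0.15920152 -0.52625909  0.20504582] [-3.14076459e+00 -4.65747274e-05  2.93779430e-01]
```

Request:
send_rows --rows '[{"dx": -18,"dy": 29,"dz": 0,"roll": 0,"jaw": -1},{"dx": -18,"dy": 29,"dz": 0,"roll": 0,"jaw": -1},{"dx": -18,"dy": 29,"dz": 0,"roll": 0,"jaw": -1},{"dx": -18,"dy": 29,"dz": 0,"roll": 0,"jaw": -1},{"dx": -18,"dy": 29,"dz": 0,"roll": 0,"jaw": -1},{"dx": -18,"dy": 29,"dz": 0,"roll": 0,"jaw": -1},{"dx": -18,"dy": 29,"dz": 0,"roll": 0,"jaw": -1},{"dx": -18,"dy": 29,"dz": 0,"roll": 0,"jaw": -1},{"dx": -5.5,"dy": 29.5,"dz": 0,"roll": 0,"jaw": -1},{"dx": -5.5,"dy": 29.5,"dz": 0,"roll": 0,"jaw": -1},{"dx": -5.5,"dy": 29.5,"dz": 0,"roll": 0,"jaw": -1},{"dx": -5.5,"dy": 29.5,"dz": 0,"roll": 0,"jaw": -1}]'

```text
time_s: 1.15
ee_pos: [0.0966, -0.8323, 0.1853]
eef_rot: [3.113, 0.005, 0.294]
force: [-0.4, 0.2, -0.8]
grip_width: 0.0941
grip_force: 0.0
```

```bash
sed -i 's/(P\[:,2\]>-.03)\]/(P[:,2]>-.03)\&((P[:,:2]*1000-[635,57.5])@[.11,-.994]<85)]/; s/\[a<95\]//' fit.py; python3 fit.py; python3 -c "
from h import *
o=get_obs();print(o['time_s'],o['qpos'],o['ee_pos'],o['eef_rot'])
print(R.from_euler('xyz',o['eef_rot']).as_matrix().round(3))"
```

```text
[636.27793202  56.52505866   6.25659253] -4316.972140763684
1.15 [-1.49946734e+00  1.12578292e+00  2.37860799e-01  1.73568721e-03
  1.74896650e+00 -2.22014191e-01] [ 0.09662495 -0.83230232  0.18529805] [3.11294702 0.00472407 0.29360788]
[[ 0.957  0.289  0.004]
 [ 0.289 -0.957 -0.029]
 [-0.005  0.029 -1.   ]]
```

The reach limit does tilt the tool outward, as I needed (tool z now has y -0.029), and the tilt stays in the commanded pose. I'll keep pushing outward.

Request:
send_rows --rows '[{"dx": -7.5,"dy": 40,"dz": 0,"roll": 0,"jaw": -1},{"dx": -7.5,"dy": 40,"dz": 0,"roll": 0,"jaw": -1},{"dx": -7.5,"dy": 40,"dz": 0,"roll": 0,"jaw": -1},{"dx": -7.5,"dy": 40,"dz": 0,"roll": 0,"jaw": -1},{"dx": -7.5,"dy": 40,"dz": 0,"roll": 0,"jaw": -1},{"dx": -7.5,"dy": 40,"dz": 0,"roll": 0,"jaw": -1}]'

```text
time_s: 1.65
ee_pos: [0.1008, -0.8806, 0.1642]
eef_rot: [2.961, 0.033, 0.291]
force: [-0.6, -0.4, 0.2]
grip_width: 0.094
grip_force: 0.0
```

```bash
python3 -c "
from h import *
o=get_obs();print(o['time_s'],o['qpos'],o['ee_pos'],o['eef_rot'])
print(R.from_euler('xyz',o['eef_rot']).as_matrix().round(3))"
```

```text
1.65 [-1.50062468  1.15757697  0.23580802  0.00807122  1.56508014 -0.22301588] [ 0.10077296 -0.88057449  0.16415837] [2.96116765 0.03253464 0.29093921]
[[ 0.957  0.288  0.021]
 [ 0.287 -0.941 -0.181]
 [-0.033  0.179 -0.983]]
```

Request:
send_rows --rows '[{"dx": -7.5,"dy": 40,"dz": 5,"roll": 0,"jaw": -1},{"dx": -7.5,"dy": 40,"dz": 5,"roll": 0,"jaw": -1},{"dx": -7.5,"dy": 40,"dz": 5,"roll": 0,"jaw": -1},{"dx": -7.5,"dy": 40,"dz": 5,"roll": 0,"jaw": -1},{"dx": -7.5,"dy": 40,"dz": 5,"roll": 0,"jaw": -1},{"dx": -7.5,"dy": 40,"dz": 5,"roll": 0,"jaw": -1},{"dx": -7.5,"dy": 40,"dz": 5,"roll": 0,"jaw": -1},{"dx": -7.5,"dy": 40,"dz": 5,"roll": 0,"jaw": -1},{"dx": -7.5,"dy": 40,"dz": 5,"roll": 0,"jaw": -1},{"dx": -7.5,"dy": 40,"dz": 5,"roll": 0,"jaw": -1}]'

```text
time_s: 2.48
ee_pos: [0.1067, -0.9484, 0.1578]
eef_rot: [2.724, 0.074, 0.278]
force: [-0.2, -0.3, 0.6]
grip_width: 0.0935
grip_force: 0.0
```

```bash
cat > st.py <<'E'
from h import *
o=get_obs();print(o['time_s'],o['qpos'].round(3),o['ee_pos'].round(4),o['force'].round(1),o['grip_width'])
M=R.from_euler('xyz',o['eef_rot']).as_matrix();print(M.round(3), 'tilt',np.degrees(np.arccos(-M[2,2])).round(1),'az',np.degrees(np.arctan2(M[1,2],M[0,2])).round(1))
E
python3 st.py
```

```text
2.4833 [-1.502  1.188  0.236  0.019  1.294 -0.227] [ 0.1067 -0.9484  0.1578] [-0.2 -0.3  0.6] 0.09351203840430101
[[ 0.959  0.28   0.047]
 [ 0.274 -0.871 -0.409]
 [-0.074  0.405 -0.911]] tilt 24.3 az -83.5
```

Tilt is 24.3° with the right azimuth. I'll push a little further to about 32°, then pull back and start the roll so the jaws close along the case's y.

Request:
send_rows --rows '[{"dx": -7.5,"dy": 40,"dz": 5,"roll": 0,"jaw": -1},{"dx": -7.5,"dy": 40,"dz": 5,"roll": 0,"jaw": -1},{"dx": -7.5,"dy": 40,"dz": 5,"roll": 0,"jaw": -1},{"dx": -7.5,"dy": 40,"dz": 5,"roll": 0,"jaw": -1},{"dx": -7.5,"dy": 40,"dz": 5,"roll": 0,"jaw": -1},{"dx": -7.5,"dy": 40,"dz": 5,"roll": 0,"jaw": -1},{"dx": 6,"dy": -20,"dz": -30,"roll": 0,"jaw": -1},{"dx": 6,"dy": -20,"dz": -34,"roll": 0,"jaw": -1},{"dx": 6,"dy": -20,"dz": -34,"roll": 0,"jaw": -1},{"dx": 6,"dy": -20,"dz": -34,"roll": 0,"jaw": -1},{"dx": 6,"dy": -20,"dz": -34,"roll": 0,"jaw": -1},{"dx": 6,"dy": -20,"dz": -34,"roll": 0,"jaw": -1}]'

```text
time_s: 3.48
ee_pos: [0.1008, -0.8037, 0.2857]
eef_rot: [2.585, 0.096, 0.266]
force: [0.3, -1.4, 0.8]
grip_width: 0.094
grip_force: 0.0
```

Request:
send_rows --rows '[{"dx": 0,"dy": 0,"dz": -30,"roll": -6.7,"jaw": -1},{"dx": 0,"dy": 0,"dz": -30,"roll": -6.7,"jaw": -1},{"dx": 0,"dy": 0,"dz": -30,"roll": -6.7,"jaw": -1},{"dx": 0,"dy": 0,"dz": -20,"roll": -6.7,"jaw": -1},{"dx": 0,"dy": 0,"dz": 0,"roll": -6.7,"jaw": -1},{"dx": 0,"dy": 0,"dz": 0,"roll": -6.7,"jaw": -1},{"dx": 0,"dy": 0,"dz": 0,"roll": -6.7,"jaw": -1},{"dx": 0,"dy": 0,"dz": 0,"roll": -6.7,"jaw": -1},{"dx": 0,"dy": 0,"dz": 0,"roll": -6.7,"jaw": -1},{"dx": 0,"dy": 0,"dz": 0,"roll": -6.7,"jaw": -1},{"dx": 0,"dy": 0,"dz": 0,"roll": -6.7,"jaw": -1}]'

```text
time_s: 4.4
ee_pos: [0.0944, -0.7475, 0.3783]
eef_rot: [3.08, 0.561, 1.568]
force: [0.7, -0.4, 0.6]
grip_width: 0.0939
grip_force: 0.0
```

```bash
python3 st.py
```

```text
4.4 [-1.502  0.383  1.114  0.027  1.082 -1.523] [ 0.0944 -0.7475  0.3783] [ 0.7 -0.4  0.6] 0.09388595779860663
[[ 0.002  0.998  0.06 ]
 [ 0.847  0.03  -0.531]
 [-0.532  0.052 -0.845]] tilt 32.3 az -83.5
```

```bash
cat >> h.py <<'E'
TH=np.radians(6.4); EY=np.array([np.cos(TH),np.sin(TH),0]); EX=np.array([np.sin(TH),-np.cos(TH),0]); O=np.array([635.5,57.,0])
def W(x,y,z): return (O+x*EX+y*EY+[0,0,z])/1000
E
python3 - <<'E'
from h import *
c=load('top'); s=7; x0,y0=275,155
im=cv2.resize(c['frame'][y0:y0+60,x0:x0+80,::-1],None,fx=s,fy=s,interpolation=cv2.INTER_CUBIC)
def poly(pts,col):
    q=((w2px(c,[W(*p) for p in pts])-[x0,y0]+.5)*s).round().astype(int)
    cv2.polylines(im,[q.reshape(-1,1,2)],True,col,1)
poly([(-5,-5,96),(35,-5,96),(35,5,96),(-5,5,96)],(0,255,0))
poly([(93+7*np.cos(a),7*np.sin(a),106) for a in np.arange(0,6.3,.5)],(0,255,0))
poly([(-64,-217,63),(165,-217,63),(165,78,63),(-64,78,63)],(255,255,0))
poly([(-56,-62.5,60),(55,-62.5,60),(55,62.5,60),(-56,62.5,60)],(255,0,255))
cv2.imwrite('pics/ov.png',im)
E
```

```text
(no output)
```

View pics/ov.png

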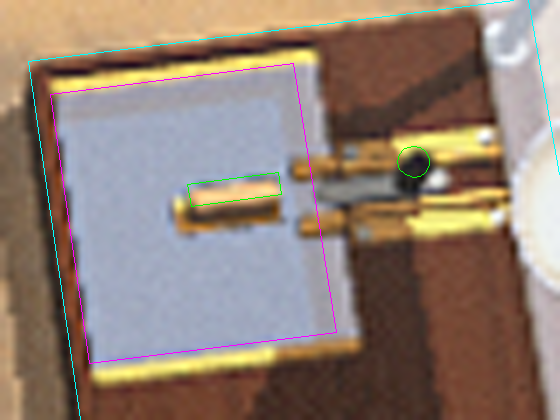

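The overlay fits to about 1 mm: tab top predicted at (235,190) and seen near (236,193), knob near (412,163). Now I swing over the shelf to a stand-off on the knob's approach line.

Request:
send_rows --rows '[{"dx": 0,"dy": 0,"dz": 0,"roll": -5.6,"jaw": -1},{"dx": 23.2,"dy": 20.8,"dz": -15.5,"roll": 0,"jaw": -1},{"dx": 23.2,"dy": 20.8,"dz": -15.5,"roll": 0,"jaw": -1},{"dx": 23.2,"dy": 20.8,"dz": -15.5,"roll": 0,"jaw": -1},{"dx": 23.2,"dy": 20.8,"dz": -15.5,"roll": 0,"jaw": -1},{"dx": 23.2,"dy": 20.8,"dz": -15.5,"roll": 0,"jaw": -1},{"dx": 23.2,"dy": 20.8,"dz": -15.5,"roll": 0,"jaw": -1},{"dx": 23.2,"dy": 20.8,"dz": -15.5,"roll": 0,"jaw": -1},{"dx": 23.2,"dy": 20.8,"dz": -15.5,"roll": 0,"jaw": -1},{"dx": 23.2,"dy": 20.8,"dz": -15.5,"roll": 0,"jaw": -1},{"dx": 23.2,"dy": 20.8,"dz": -15.5,"roll": 0,"jaw": -1}]'

```text
time_s: 5.32
ee_pos: [0.2715, -0.4463, 0.3867]
eef_rot: [3.136, 0.564, 1.676]
force: [0.6, -0.0, -0.4]
grip_width: 0.0939
grip_force: 0.0
```

```bash
sed -i 's/635.5,57/634.5,57/' h.py; python3 st.py
```

```text
5.3167 [-0.963 -0.129  1.668 -0.286  1.111 -1.007] [ 0.2715 -0.4463  0.3867] [ 0.6 -0.  -0.4] 0.09390595641033833
[[-0.088  0.994  0.061]
 [ 0.84   0.108 -0.531]
 [-0.535  0.005 -0.845]] tilt 32.3 az -83.4
```

Tracking well; continue.

Request:
send_rows --rows '[{"dx": 23.2,"dy": 20.8,"dz": -15.5,"roll": 0,"jaw": -1},{"dx": 23.2,"dy": 20.8,"dz": -15.5,"roll": 0,"jaw": -1},{"dx": 23.2,"dy": 20.8,"dz": -15.5,"roll": 0,"jaw": -1},{"dx": 23.2,"dy": 20.8,"dz": -15.5,"roll": 0,"jaw": -1},{"dx": 23.2,"dy": 20.8,"dz": -15.5,"roll": 0,"jaw": -1},{"dx": 23.2,"dy": 20.8,"dz": -15.5,"roll": 0,"jaw": -1},{"dx": 23.2,"dy": 20.8,"dz": -15.5,"roll": 0,"jaw": -1},{"dx": 23.2,"dy": 20.8,"dz": -15.5,"roll": 0,"jaw": -1},{"dx": 23.2,"dy": 20.8,"dz": -15.5,"roll": 0,"jaw": -1},{"dx": 23.2,"dy": 20.8,"dz": -15.5,"roll": 0,"jaw": -1}]'

```text
time_s: 6.15
ee_pos: [0.4484, -0.1463, 0.3949]
eef_rot: [3.135, 0.562, 1.676]
force: [0.4, -0.4, 1.0]
grip_width: 0.0941
grip_force: 0.0
```

Request:
send_rows --rows '[{"dx": 23.2,"dy": 20.8,"dz": -15.5,"roll": 0,"jaw": -0.5},{"dx": 23.2,"dy": 20.8,"dz": -15.5,"roll": 0,"jaw": -0.5},{"dx": 23.2,"dy": 20.8,"dz": -15.5,"roll": 0,"jaw": -0.5},{"dx": 23.2,"dy": 20.8,"dz": -15.5,"roll": 0,"jaw": -0.5},{"dx": 23.2,"dy": 20.8,"dz": -15.5,"roll": 0,"jaw": -0.5},{"dx": 23.2,"dy": 20.8,"dz": -15.5,"roll": 0,"jaw": -0.5},{"dx": 23.2,"dy": 20.8,"dz": -15.5,"roll": 0,"jaw": -0.5},{"dx": 23.2,"dy": 20.8,"dz": -15.5,"roll": 0,"jaw": -0.5},{"dx": 0,"dy": 0,"dz": 0,"roll": 0,"jaw": -0.5}]'

```text
time_s: 6.9
ee_pos: [0.5911, 0.096, 0.3986]
eef_rot: [3.14, 0.561, 1.682]
force: [0.2, 0.1, -1.4]
grip_width: 0.0706
grip_force: 0.0
```

```bash
cat >> st.py <<'E'
import sys
if len(sys.argv)>3:
    # target grasp point in case frame (mm): x y z -> tool-axis shift of TCP
    g=W(*map(float,sys.argv[1:4])); d=(g+.019*M[:,2]-o['ee_pos'])*1000
    print('tool shift',(M.T@d).round(1))
gp=o['ee_pos']-.019*M[:,2]; r=gp*1000-O; print('grasp pt in case',(r@EX).round(1),(r@EY).round(1),(gp[2]*1000).round(1))
E
python3 st.py 93 0 98
```

```text
6.9 [ 0.335  0.419  1.019 -0.563  1.801  0.12 ] [0.5911 0.096  0.3986] [ 0.2  0.1 -1.4] 0.07064456878719971
[[-0.094  0.994  0.061]
 [ 0.841  0.112 -0.529]
 [-0.532  0.002 -0.846]] tilt 32.2 az -83.5
tool shift [ 44.5  38.3 346.2]
grasp pt in case -53.7 -38.8 414.6
```

Request:
send_rows --rows '[{"dx": 14.8,"dy": 12.8,"dz": 20,"roll": 0,"jaw": 0},{"dx": 14.8,"dy": 12.8,"dz": 25,"roll": 0,"jaw": 0},{"dx": 14.8,"dy": 12.8,"dz": 25,"roll": 0,"jaw": 0},{"dx": 0,"dy": 0,"dz": 36,"roll": 0,"jaw": 0},{"dx": 0,"dy": 0,"dz": 36,"roll": 0,"jaw": 0},{"dx": 0,"dy": 0,"dz": 36,"roll": 0,"jaw": 0},{"dx": 0,"dy": 0,"dz": 36,"roll": 0,"jaw": 0},{"dx": 0,"dy": 0,"dz": 36,"roll": 0,"jaw": 0},{"dx": 0,"dy": 0,"dz": 30,"roll": 0,"jaw": 0},{"dx": 0,"dy": 0,"dz": 20,"roll": 0,"jaw": 0}]'

```text
time_s: 7.73
ee_pos: [0.6407, -0.0275, 0.1211]
eef_rot: [3.139, 0.561, 1.676]
force: [-0.3, 0.0, -0.2]
grip_width: 0.0466
grip_force: 0.0
```

```bash
python3 st.py 93 0 98; python3 - <<'E'
from h import *
a=shot('scene'); q=w2px(a,W(93,0,106))[0]; print(q)
b=shot('top')
x,y=map(int,q); A=cv2.resize(a['frame'][y-60:y+40,x-60:x+60],None,fx=5,fy=5,interpolation=cv2.INTER_CUBIC)
cv2.imwrite('pics/pre.png',A[...,::-1])
E
```

```text
7.7333 [ 0.125  0.608  1.382 -0.601  1.227  0.249] [ 0.6407 -0.0275  0.1211] [-0.3  0.  -0.2] 0.04661152708163998
[[-0.089  0.994  0.059]
 [ 0.842  0.107 -0.529]
 [-0.532  0.002 -0.847]] tilt 32.2 az -83.7
tool shift [ 5.2  3.2 43. ]
grasp pt in case 74.5 -3.2 137.2
[180.53436257 181.72887222]
```

View pics/pre.png

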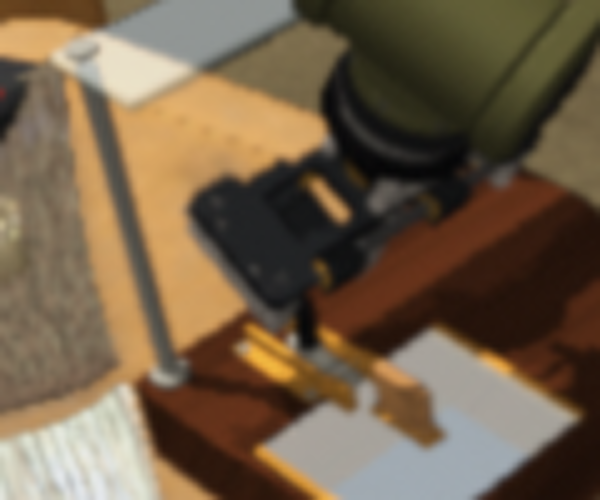

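The hand hangs over the knob (crop (305,322)) and is clear of the shelf. I'll go in and grip.

Request:
send_rows --rows '[{"dx": 5,"dy": 3.2,"dz": 3,"roll": 0,"jaw": 0},{"dx": 0,"dy": 0,"dz": 20,"roll": 0,"jaw": 0},{"dx": 0,"dy": 0,"dz": 19,"roll": 0,"jaw": 0},{"dx": 0,"dy": 0,"dz": 0,"roll": 0,"jaw": 1},{"dx": 0,"dy": 0,"dz": 0,"roll": 0,"jaw": 1},{"dx": 0,"dy": 0,"dz": 0,"roll": 0,"jaw": 1},{"dx": 0,"dy": 0,"dz": 0,"roll": 0,"jaw": 1},{"dx": 0,"dy": 0,"dz": 0,"roll": 0,"jaw": 1}]' --force 15

```text
time_s: 8.5
ee_pos: [0.6463, -0.0428, 0.0862]
eef_rot: [3.138, 0.562, 1.676]
force: [-24.6, -0.3, 12.6]
grip_width: 0.0175
grip_force: 12.2
```

```bash
python3 st.py 117 0 98
```

```text
8.5 [ 0.101  0.656  1.393 -0.619  1.165  0.266] [ 0.6463 -0.0428  0.0862] [-24.6  -0.3  12.6] 0.017456963902111364
[[-0.089  0.994  0.059]
 [ 0.841  0.107 -0.53 ]
 [-0.533  0.003 -0.846]] tilt 32.2 az -83.6
tool shift [-20.2  -0.5  17.8]
grasp pt in case 90.4 0.6 102.3
```

Request:
send_rows --rows '[{"dx": 0,"dy": -1.5,"dz": 0,"roll": 0,"jaw": 1},{"dx": 0,"dy": -1.5,"dz": 0,"roll": 0,"jaw": 1}]'

```text
time_s: 8.67
ee_pos: [0.6438, -0.0435, 0.0864]
eef_rot: [3.137, 0.563, 1.676]
force: [3.9, -1.0, 0.9]
grip_width: 0.0136
grip_force: 15.0
```

```bash
python3 st.py 117 0 98
```

```text
8.6667 [ 0.1    0.65   1.403 -0.621  1.161  0.269] [ 0.6438 -0.0435  0.0864] [ 3.9 -1.   0.9] 0.013568904490614313
[[-0.089  0.994  0.061]
 [ 0.841  0.108 -0.53 ]
 [-0.533  0.004 -0.846]] tilt 32.2 az -83.5
tool shift [-19.8   2.1  17.8]
grasp pt in case 90.8 -2.0 102.5
```

Request:
send_rows --rows '[{"dx": -3.4,"dy": 0,"dz": 2.1,"roll": 0,"jaw": 1},{"dx": -3.4,"dy": 0,"dz": 2.1,"roll": 0,"jaw": 1},{"dx": -3.4,"dy": 0,"dz": 2.1,"roll": 0,"jaw": 1},{"dx": -3.4,"dy": 0,"dz": 2.1,"roll": 0,"jaw": 1},{"dx": -3.4,"dy": 0,"dz": 2.1,"roll": 0,"jaw": 1},{"dx": -3.4,"dy": 0,"dz": 2.1,"roll": 0,"jaw": 1},{"dx": 0,"dy": 0,"dz": 0,"roll": 0,"jaw": 1}]'

```text
time_s: 9.25
ee_pos: [0.6466, -0.0667, 0.0863]
eef_rot: [3.136, 0.561, 1.676]
force: [-5.1, 7.5, 5.5]
grip_width: 0.0135
grip_force: 15.0
```

```bash
python3 st.py 117 0 98
```

```text
9.25 [ 0.063  0.648  1.405 -0.624  1.14   0.239] [ 0.6466 -0.0667  0.0863] [-5.1  7.5  5.5] 0.013546944851875645
[[-0.089  0.994  0.061]
 [ 0.842  0.108 -0.528]
 [-0.532  0.005 -0.847]] tilt 32.1 az -83.4
tool shift [-0.   1.8  5.2]
grasp pt in case 114.2 -1.8 102.4
```

Request:
send_rows --rows '[{"dx": -1.7,"dy": 0,"dz": 1.1,"roll": 0,"jaw": 1},{"dx": -1.7,"dy": 0,"dz": 1.1,"roll": 0,"jaw": 1},{"dx": -0.8,"dy": 0,"dz": 0.5,"roll": 0,"jaw": 1}]'

```text
time_s: 9.5
ee_pos: [0.647, -0.0702, 0.0861]
eef_rot: [3.136, 0.559, 1.677]
force: [-8.8, 17.5, 10.5]
grip_width: 0.0135
grip_force: 15.0
```

```bash
python3 st.py 117 0 98
```

```text
9.5 [ 0.057  0.648  1.405 -0.624  1.136  0.233] [ 0.647  -0.0702  0.0861] [-8.8 17.5 10.5] 0.013543135125309278
[[-0.09   0.994  0.062]
 [ 0.843  0.109 -0.527]
 [-0.531  0.005 -0.848]] tilt 32.0 az -83.3
tool shift [2.9 1.7 3.2]
grasp pt in case 117.7 -1.8 102.3
```

The bolt moved 27 mm and now presses its stop at 17 N, so it is fully back. The knob also shows the case is 2 mm nearer in y, so I'll correct the origin. Release and back off along the tool axis.

Request:
send_rows --rows '[{"dx": 1,"dy": 0,"dz": -0.7,"roll": 0,"jaw": 0.2},{"dx": 0,"dy": 0,"dz": 0,"roll": 0,"jaw": 0.2},{"dx": 0,"dy": 0,"dz": 0,"roll": 0,"jaw": 0},{"dx": 0,"dy": 0,"dz": -10,"roll": 0,"jaw": 0},{"dx": 0,"dy": 0,"dz": -25,"roll": 0,"jaw": 0},{"dx": 0,"dy": 0,"dz": -35,"roll": 0,"jaw": 0}]'

```text
time_s: 10.0
ee_pos: [0.6414, -0.0347, 0.1435]
eef_rot: [-3.141, 0.562, 1.677]
force: [1.1, -0.0, -0.2]
grip_width: 0.0466
grip_force: 0.0
```

```bash
sed -i 's/634.5,57.,/632.5,56.8,/' h.py; python3 st.py 10 0 88; python3 - <<'E'
from h import *
b=shot('top'); save('unb.png',b['frame'][150:215,275:375],6)
E
```

```text
10.0 [ 0.114  0.583  1.365 -0.594  1.259  0.214] [ 0.6414 -0.0347  0.1435] [ 1.1 -0.  -0.2] 0.04664579250897485
[[-0.09   0.994  0.056]
 [ 0.842  0.106 -0.53 ]
 [-0.532 -0.001 -0.846]] tilt 32.2 az -84.0
tool shift [98.9  0.9 22.4]
grasp pt in case 81.8 -1.3 159.6
```

View pics/unb.png

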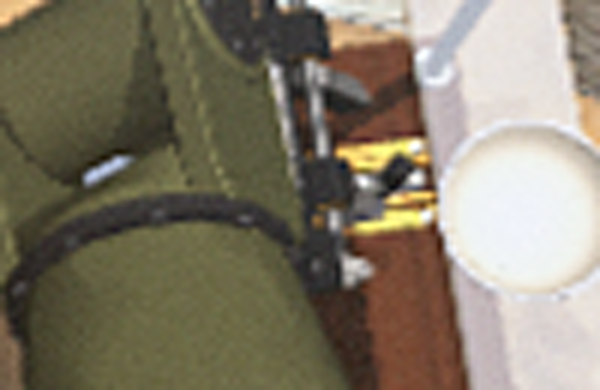

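The bolt is back: the knob moved from about (335,180) to (342,178) in raw pixels. Next is the cover tab.

Request:
send_rows --rows '[{"dx": 25,"dy": 0,"dz": 0,"roll": 0,"jaw": 0},{"dx": 35,"dy": 0,"dz": -10,"roll": 0,"jaw": 0},{"dx": 28,"dy": 0,"dz": 0,"roll": 0,"jaw": 0},{"dx": 11,"dy": 1,"dz": 10,"roll": 0,"jaw": 0},{"dx": 0,"dy": 0,"dz": 15,"roll": 0,"jaw": 0},{"dx": 0,"dy": 0,"dz": 7,"roll": 0,"jaw": 0},{"dx": 0,"dy": 0,"dz": 0,"roll": 0,"jaw": 1},{"dx": 0,"dy": 0,"dz": 0,"roll": 0,"jaw": 1},{"dx": 0,"dy": 0,"dz": 0,"roll": 0,"jaw": 1},{"dx": 0,"dy": 0,"dz": 0,"roll": 0,"jaw": 1},{"dx": 0,"dy": 0,"dz": 0,"roll": 0,"jaw": 1}]'

```text
time_s: 10.97
ee_pos: [0.6362, 0.0376, 0.0739]
eef_rot: [3.136, 0.562, 1.676]
force: [0.2, -0.8, -0.1]
grip_width: 0.0174
grip_force: 0.0
```

```bash
python3 st.py 10 -140 88
```

```text
10.9667 [ 0.227  0.686  1.374 -0.599  1.218  0.372] [0.6362 0.0376 0.0739] [ 0.2 -0.8 -0.1] 0.017408771129693627
[[-0.089  0.994  0.061]
 [ 0.842  0.108 -0.529]
 [-0.533  0.004 -0.846]] tilt 32.2 az -83.4
tool shift [  -0.3 -141.6    1.7]
grasp pt in case 9.4 1.6 89.9
```

Request:
send_rows --rows '[{"dx": 0,"dy": -1,"dz": 0,"roll": 0,"jaw": 1},{"dx": 0,"dy": 0,"dz": 0,"roll": 0,"jaw": 1},{"dx": 0,"dy": 0,"dz": 0,"roll": 0,"jaw": 1},{"dx": 0,"dy": -8,"dz": 0,"roll": 0,"jaw": 1},{"dx": 0,"dy": -12,"dz": 0,"roll": 0,"jaw": 1}]'

```text
time_s: 11.38
ee_pos: [0.6159, 0.0354, 0.0735]
eef_rot: [3.135, 0.562, 1.676]
force: [2.1, 0.0, 5.2]
grip_width: 0.0097
grip_force: 15.0
```

```bash
python3 st.py 10 -140 88
```

```text
11.3833 [ 0.231  0.647  1.443 -0.605  1.196  0.393] [0.6159 0.0354 0.0735] [2.1 0.  5.2] 0.00970336393165783
[[-0.089  0.994  0.062]
 [ 0.842  0.108 -0.529]
 [-0.533  0.005 -0.846]] tilt 32.2 az -83.3
tool shift [  -0.4 -121.     1.4]
grasp pt in case 9.3 -19.0 89.6
```

Request:
send_rows --rows '[{"dx": 0,"dy": -13,"dz": 0,"roll": 0,"jaw": 1},{"dx": 0,"dy": -13,"dz": 0,"roll": 0,"jaw": 1},{"dx": 0,"dy": -13,"dz": 0,"roll": 0,"jaw": 1},{"dx": 0,"dy": -13,"dz": 0,"roll": 0,"jaw": 1},{"dx": 0,"dy": -13,"dz": 0,"roll": 0,"jaw": 1},{"dx": 0,"dy": -13,"dz": 0,"roll": 0,"jaw": 1},{"dx": 0,"dy": -13,"dz": 0,"roll": 0,"jaw": 1},{"dx": 0,"dy": -13,"dz": 0,"roll": 0,"jaw": 1},{"dx": 0,"dy": -9,"dz": 0,"roll": 0,"jaw": 1},{"dx": 0,"dy": -5,"dz": 0,"roll": 0,"jaw": 1},{"dx": 0,"dy": -3,"dz": 0,"roll": 0,"jaw": 1},{"dx": 0,"dy": 0,"dz": 0,"roll": 0,"jaw": 1}]'

```text
time_s: 12.38
ee_pos: [0.4957, 0.0221, 0.0735]
eef_rot: [3.134, 0.562, 1.676]
force: [3.9, -2.4, 4.3]
grip_width: 0.0098
grip_force: 15.0
```

```bash
python3 st.py 10 -140 88
```

```text
12.3833 [ 0.26   0.425  1.8   -0.635  1.097  0.502] [0.4957 0.0221 0.0735] [ 3.9 -2.4  4.3] 0.00979956697175417
[[-0.089  0.994  0.063]
 [ 0.841  0.109 -0.529]
 [-0.533  0.006 -0.846]] tilt 32.2 az -83.2
tool shift [ 0.1 -0.1  1.8]
grasp pt in case 9.1 -139.9 89.6
```

Travel is about 140 mm; I'll press on to the stop.

Request:
send_rows --rows '[{"dx": 0,"dy": -2,"dz": 0,"roll": 0,"jaw": 1},{"dx": 0,"dy": -2,"dz": 0,"roll": 0,"jaw": 1},{"dx": 0,"dy": -1,"dz": 0,"roll": 0,"jaw": 1}]'

```text
time_s: 12.63
ee_pos: [0.4937, 0.022, 0.0736]
eef_rot: [3.127, 0.561, 1.675]
force: [30.8, -8.8, -13.8]
grip_width: 0.0134
grip_force: 15.0
```

```bash
python3 st.py 10 -140 88
```

```text
12.6333 [ 0.261  0.418  1.811 -0.638  1.089  0.507] [0.4937 0.022  0.0736] [ 30.8  -8.8 -13.8] 0.013371964700298677
[[-0.088  0.994  0.07 ]
 [ 0.842  0.112 -0.527]
 [-0.532  0.012 -0.847]] tilt 32.1 az -82.5
tool shift [0. 2. 2.]
grasp pt in case 9.0 -142.0 89.7
```

The cover is against its stop at 31 N, so it is fully open. Relax, release and head for the red box.

Request:
send_rows --rows '[{"dx": 0,"dy": 4,"dz": 0,"roll": 0,"jaw": 1},{"dx": 0,"dy": 0,"dz": 0,"roll": 0,"jaw": 0.3},{"dx": 0,"dy": 0,"dz": 0,"roll": 0,"jaw": -0.7},{"dx": 0,"dy": 0,"dz": -5,"roll": 0,"jaw": -0.7},{"dx": 0,"dy": 0,"dz": -20,"roll": 0,"jaw": -0.7},{"dx": 0,"dy": 0,"dz": -35,"roll": 0,"jaw": -0.7},{"dx": 0,"dy": 0,"dz": -35,"roll": 0,"jaw": -0.7}]'

```text
time_s: 13.22
ee_pos: [0.4872, 0.073, 0.1538]
eef_rot: [3.14, 0.562, 1.677]
force: [0.7, 0.4, 0.2]
grip_width: 0.0465
grip_force: 0.0
```

```bash
cat >> st.py <<'E'
if len(sys.argv)==5: print('tool shift from world target',(M.T@((np.array(list(map(float,sys.argv[1:4])))+19*M[:,2])-M.T@o['ee_pos']*1000*0-0) if 0 else (M.T@(np.array(list(map(float,sys.argv[1:4])))+19*M[:,2]-o['ee_pos']*1000)).round(1)))
E
python3 st.py 512 411 28 w; python3 - <<'E'
from h import *
c=load('scene')
b=shot('top'); 
for n,u,v,z in (('tan',220,192,.045),('navy',231,246,.045),('big',253,213,.06)): print(n,px2w(b,u,v,z).round(3))
P=px2w
import cv2
f=b['frame'];save('open.png',f[145:245,180:375],4)
E
```

```text
13.2167 [ 0.359  0.33   1.713 -0.565  1.301  0.463] [0.4872 0.073  0.1538] [0.7 0.4 0.2] 0.04654285029346197
[[-0.09   0.994  0.058]
 [ 0.842  0.107 -0.529]
 [-0.533  0.001 -0.846]] tilt 32.2 az -83.7
tool shift [-391.2  555.9  414.6]
grasp pt in case -42.4 -142.6 169.9
tool shift from world target [349.2  60.7 -52.1]
tan [0.62  0.316 0.045]
navy [0.448 0.283 0.045]
big [0.548 0.213 0.06 ]
```

View pics/open.png

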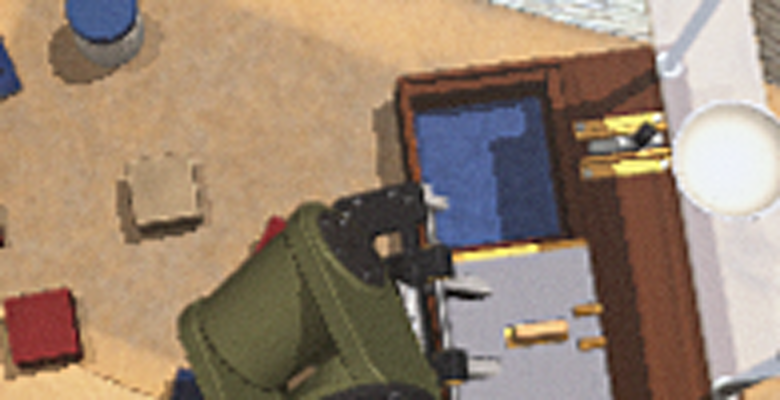

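The picture shows the blue compartment floor open at (490,165), the cover open with its tab at (540,332), and the bolt back. Now over to above the red box.

Request:
send_rows --rows '[{"dx": 33.5,"dy": 6.8,"dz": -14.2,"roll": 0,"jaw": -0.7},{"dx": 33.5,"dy": 6.8,"dz": -14.2,"roll": 0,"jaw": -0.7},{"dx": 33.5,"dy": 6.8,"dz": -14.2,"roll": 0,"jaw": -0.7},{"dx": 33.5,"dy": 6.8,"dz": -14.2,"roll": 0,"jaw": -0.7},{"dx": 33.5,"dy": 6.8,"dz": -14.2,"roll": 0,"jaw": -0.7},{"dx": 33.5,"dy": 6.8,"dz": -14.2,"roll": 0,"jaw": -0.7},{"dx": 33.5,"dy": 6.8,"dz": -14.2,"roll": 0,"jaw": -0.7},{"dx": 33.5,"dy": 6.8,"dz": -14.2,"roll": 0,"jaw": -0.7},{"dx": 33.5,"dy": 6.8,"dz": -14.2,"roll": 0,"jaw": -0.7},{"dx": 0,"dy": 0,"dz": 0,"roll": 0,"jaw": -0.7}]'

```text
time_s: 14.1
ee_pos: [0.5127, 0.4053, 0.0976]
eef_rot: [3.141, 0.563, 1.683]
force: [-0.3, -0.9, -0.8]
grip_width: 0.0798
grip_force: 0.0
```

```bash
python3 st.py 512 411 28 w;  python3 - <<'E'
from h import *
b=shot('scene')
q=w2px(b,[[.512,.411,.045]])[0]; print(q); x,y=map(int,q)
save('prebox.png',b['frame'][y-75:y+35,x-70:x+70],5)
E
```

```text
14.1 [ 0.786  0.865  1.002 -0.432  1.642  0.724] [0.5127 0.4053 0.0976] [-0.3 -0.9 -0.8] 0.07983575941498397
[[-0.094  0.994  0.06 ]
 [ 0.841  0.112 -0.53 ]
 [-0.533  0.001 -0.846]] tilt 32.2 az -83.5
tool shift [-700.3  490.7  543.3]
grasp pt in case -369.8 -80.3 113.7
tool shift from world target [42.  -0.1 74.9]
[334.9699642  262.27358195]
```

View pics/prebox.png

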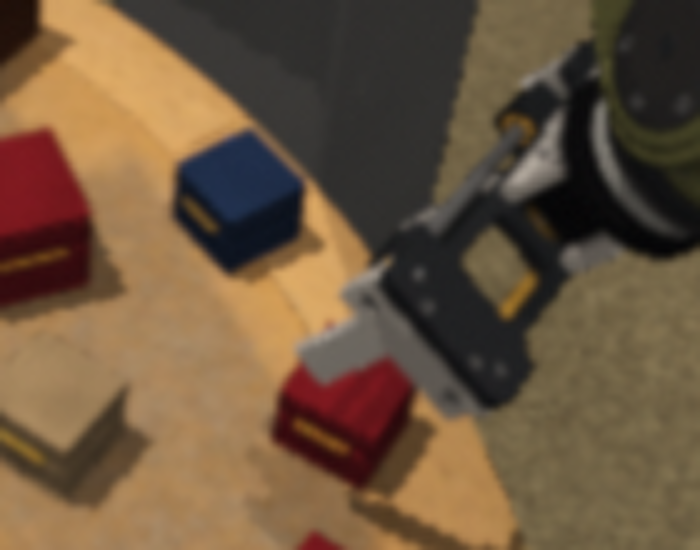

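The fingers straddle the red box (crop (345,400)). I'll go down and grip.

Request:
send_rows --rows '[{"dx": 7,"dy": 0,"dz": 12.5,"roll": 0,"jaw": -0.7},{"dx": 7,"dy": 0,"dz": 12.5,"roll": 0,"jaw": -0.7},{"dx": 7,"dy": 0,"dz": 12.5,"roll": 0,"jaw": -0.7},{"dx": 7,"dy": 0,"dz": 12.5,"roll": 0,"jaw": -0.7},{"dx": 7,"dy": 0,"dz": 12.5,"roll": 0,"jaw": -0.7},{"dx": 7,"dy": 0,"dz": 12.5,"roll": 0,"jaw": -0.7},{"dx": 0,"dy": 0,"dz": 0,"roll": 0,"jaw": 1},{"dx": 0,"dy": 0,"dz": 0,"roll": 0,"jaw": 1},{"dx": 0,"dy": 0,"dz": 0,"roll": 0,"jaw": 1},{"dx": 0,"dy": 0,"dz": 0,"roll": 0,"jaw": 1},{"dx": 0,"dy": 0,"dz": 0,"roll": 0,"jaw": 1},{"dx": 0,"dy": 0,"dz": 0,"roll": 0,"jaw": 1}]' --force 12

```text
time_s: 15.15
ee_pos: [0.5154, 0.3965, 0.0159]
eef_rot: [3.136, 0.561, 1.676]
force: [-0.8, 0.7, 3.8]
grip_width: 0.0526
grip_force: 11.8
```

```bash
python3 st.py 0 0 35
```

```text
15.15 [ 0.775  0.947  1.055 -0.435  1.513  0.777] [0.5154 0.3965 0.0159] [-0.8  0.7  3.8] 0.05260195244756114
[[-0.089  0.994  0.061]
 [ 0.842  0.108 -0.528]
 [-0.532  0.005 -0.847]] tilt 32.1 az -83.4
tool shift [-306.6   79.9  189.5]
grasp pt in case -360.7 -78.6 32.0
```

Gripped at 52.6 mm. Lift 110 mm and carry it over.

Request:
send_rows --rows '[{"dx": -5,"dy": 0,"dz": -8,"roll": 0,"jaw": 1},{"dx": -13.4,"dy": 0,"dz": -21.3,"roll": 0,"jaw": 1},{"dx": -13.4,"dy": 0,"dz": -21.3,"roll": 0,"jaw": 1},{"dx": -13.4,"dy": 0,"dz": -21.3,"roll": 0,"jaw": 1},{"dx": -13.4,"dy": 0,"dz": -21.3,"roll": 0,"jaw": 1}]'

```text
time_s: 15.57
ee_pos: [0.5145, 0.3961, 0.127]
eef_rot: [3.138, 0.561, 1.677]
force: [0.6, 0.6, -0.4]
grip_width: 0.0525
grip_force: 11.8
```

Request:
send_rows --rows '[{"dx": -15,"dy": 3.9,"dz": 9.4,"roll": 0,"jaw": 1},{"dx": -28,"dy": 7.2,"dz": 17.7,"roll": 0,"jaw": 1},{"dx": -28,"dy": 7.2,"dz": 17.7,"roll": 0,"jaw": 1},{"dx": -28,"dy": 7.2,"dz": 17.7,"roll": 0,"jaw": 1},{"dx": -28,"dy": 7.2,"dz": 17.7,"roll": 0,"jaw": 1},{"dx": -28,"dy": 7.2,"dz": 17.7,"roll": 0,"jaw": 1},{"dx": -28,"dy": 7.2,"dz": 17.7,"roll": 0,"jaw": 1},{"dx": -28,"dy": 7.2,"dz": 17.7,"roll": 0,"jaw": 1},{"dx": -28,"dy": 7.2,"dz": 17.7,"roll": 0,"jaw": 1},{"dx": -28,"dy": 7.2,"dz": 17.7,"roll": 0,"jaw": 1},{"dx": -28,"dy": 7.2,"dz": 17.7,"roll": 0,"jaw": 1},{"dx": -14,"dy": 3.6,"dz": 8.9,"roll": 0,"jaw": 1}]'

```text
time_s: 16.57
ee_pos: [0.6336, 0.0377, 0.1255]
eef_rot: [3.137, 0.562, 1.674]
force: [-0.8, -0.3, -1.3]
grip_width: 0.0525
grip_force: 11.8
```

```bash
python3 st.py 5 0 38;  python3 - <<'E'
from h import *
b=shot('top'); f=b['frame']; hsv=cv2.cvtColor(f,cv2.COLOR_RGB2HSV)
b=shot('scene'); q=w2px(b,W(0,0,100))[0]; x,y=map(int,q); print(x,y)
save('carry.png',b['frame'][y-60:y+70,x-75:x+75],4.5)
E
```

```text
16.5667 [ 0.228  0.62   1.351 -0.583  1.295  0.323] [0.6336 0.0377 0.1255] [-0.8 -0.3 -1.3] 0.052510229825587514
[[-0.087  0.994  0.059]
 [ 0.842  0.105 -0.53 ]
 [-0.533  0.004 -0.846]] tilt 32.2 az -83.6
tool shift [58.6  0.6 85.6]
grasp pt in case 9.0 -1.0 141.6
203 197
```

View pics/carry.png

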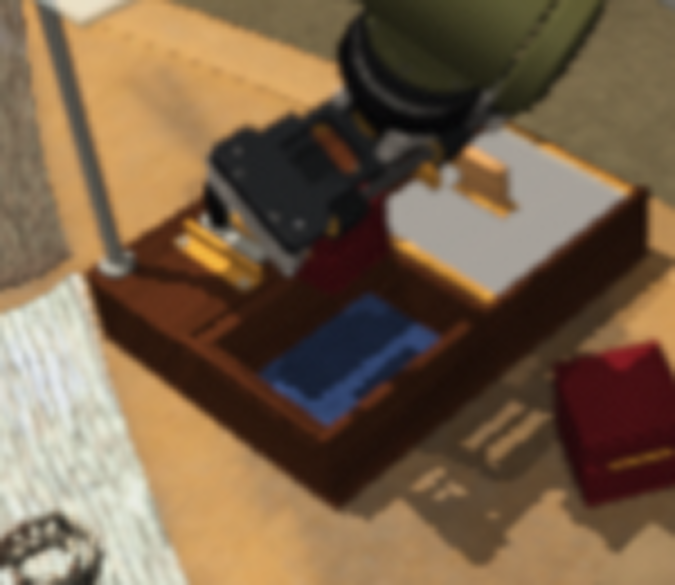

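The box hangs upright over the open compartment, and the bolt and cover are clear. Lower it.

Request:
send_rows --rows '[{"dx": 7.7,"dy": 0.1,"dz": 11.3,"roll": 0,"jaw": 1},{"dx": 7.7,"dy": 0.1,"dz": 11.3,"roll": 0,"jaw": 1},{"dx": 7.7,"dy": 0.1,"dz": 11.3,"roll": 0,"jaw": 1},{"dx": 7.7,"dy": 0.1,"dz": 11.3,"roll": 0,"jaw": 1},{"dx": 7.7,"dy": 0.1,"dz": 11.3,"roll": 0,"jaw": 1},{"dx": 7.7,"dy": 0.1,"dz": 11.3,"roll": 0,"jaw": 1},{"dx": 7.7,"dy": 0.1,"dz": 11.3,"roll": 0,"jaw": 1},{"dx": 1,"dy": 0,"dz": 1.7,"roll": 0,"jaw": 1},{"dx": 1,"dy": 0,"dz": 1.7,"roll": 0,"jaw": 1},{"dx": 0,"dy": 0,"dz": 0,"roll": 0,"jaw": 1}]'

```text
time_s: 17.5
ee_pos: [0.6339, 0.0447, 0.025]
eef_rot: [3.138, 0.562, 1.677]
force: [0.7, 0.4, 0.4]
grip_width: 0.0529
grip_force: 11.8
```

```bash
python3 st.py 5 0 38
```

```text
17.5 [ 0.239  0.754  1.389 -0.615  1.157  0.431] [0.6339 0.0447 0.025 ] [0.7 0.4 0.4] 0.05285299861477165
[[-0.089  0.994  0.06 ]
 [ 0.842  0.108 -0.529]
 [-0.533  0.003 -0.846]] tilt 32.2 az -83.5
tool shift [-0.9  0.   4.1]
grasp pt in case 2.0 -0.0 41.0
```

Request:
send_rows --rows '[{"dx": 0.6,"dy": 0,"dz": 1,"roll": 0,"jaw": 1},{"dx": 0.6,"dy": 0,"dz": 1,"roll": 0,"jaw": 1},{"dx": 0.6,"dy": 0,"dz": 1,"roll": 0,"jaw": 1},{"dx": 0,"dy": 0,"dz": 0,"roll": 0,"jaw": 1}]'

```text
time_s: 17.83
ee_pos: [0.6341, 0.0447, 0.022]
eef_rot: [3.137, 0.562, 1.676]
force: [0.5, -0.1, 1.5]
grip_width: 0.0524
grip_force: 11.8
```

```bash
python3 st.py 5 0 38
```

```text
17.8333 [ 0.239  0.758  1.389 -0.617  1.153  0.435] [0.6341 0.0447 0.022 ] [ 0.5 -0.1  1.5] 0.052438107746002986
[[-0.089  0.994  0.061]
 [ 0.842  0.108 -0.529]
 [-0.533  0.004 -0.846]] tilt 32.2 az -83.4
tool shift [-2.4 -0.2  1.6]
grasp pt in case 2.1 0.2 38.0
```

Request:
send_rows --rows '[{"dx": 0.5,"dy": 0,"dz": 0.8,"roll": 0,"jaw": 1},{"dx": 0.5,"dy": 0,"dz": 0.8,"roll": 0,"jaw": 1},{"dx": 0,"dy": 0,"dz": 0,"roll": 0,"jaw": 1}]'

```text
time_s: 18.08
ee_pos: [0.6344, 0.0448, 0.0212]
eef_rot: [3.135, 0.562, 1.675]
force: [-3.4, 1.0, 10.5]
grip_width: 0.0526
grip_force: 11.9
```

```bash
python3 st.py 5 0 38
```

```text
18.0833 [ 0.239  0.76   1.389 -0.618  1.151  0.436] [0.6344 0.0448 0.0212] [-3.4  1.  10.5] 0.052622645561700924
[[-0.088  0.994  0.062]
 [ 0.841  0.108 -0.53 ]
 [-0.533  0.005 -0.846]] tilt 32.2 az -83.3
tool shift [-2.9 -0.5  1. ]
grasp pt in case 2.0 0.5 37.3
```

The box is standing on the floor (10 N contact). Release and lift straight up.

Request:
send_rows --rows '[{"dx": -0.5,"dy": 0,"dz": -0.8,"roll": 0,"jaw": -0.4},{"dx": 0,"dy": 0,"dz": 0,"roll": 0,"jaw": -0.4},{"dx": 0,"dy": 0,"dz": 0,"roll": 0,"jaw": -0.4},{"dx": 0,"dy": 0,"dz": 0,"roll": 0,"jaw": -0.4},{"dx": -3,"dy": 0,"dz": -5,"roll": 0,"jaw": -0.4},{"dx": -10,"dy": 0,"dz": -16,"roll": 0,"jaw": -0.4},{"dx": -16,"dy": 0,"dz": -25.4,"roll": 0,"jaw": -0.4},{"dx": -16,"dy": 0,"dz": -25.4,"roll": 0,"jaw": -0.4},{"dx": -16,"dy": 0,"dz": -25.4,"roll": 0,"jaw": -0.4}]'

```text
time_s: 18.83
ee_pos: [0.6332, 0.0447, 0.1369]
eef_rot: [3.138, 0.562, 1.677]
force: [0.7, 0.3, -0.3]
grip_width: 0.0658
grip_force: 0.0
```

```bash
python3 st.py 10 -140 88; python3 - <<'E'
from h import *
b=shot('scene'); v,u=np.mgrid[0:384,0:512]; f=b['frame'];hsv=cv2.cvtColor(f,cv2.COLOR_RGB2HSV)
n=cv2.undistortPoints(np.stack([u,v],-1).reshape(-1,1,2).astype(float),b['camera_matrix'],b['D']).reshape(384,512,2);Z=b['z_map']
Q=((np.dstack([n*Z[...,None],Z])-b['tvec'].reshape(3))@cv2.Rodrigues(b['rvec'])[0])*1000
r=Q-O; C=np.dstack([r@EX,r@EY,Q[...,2]])
m=((hsv[...,0]<8)|(hsv[...,0]>170))&(hsv[...,1]>170)&(abs(C[...,0])<56)&(abs(C[...,1])<63)&(C[...,2]<75)
k=C[m]; print(len(k),np.percentile(k,[2,50,98],axis=0).round(1))
E
```

```text
18.8333 [ 0.239  0.61   1.338 -0.577  1.318  0.316] [0.6332 0.0447 0.1369] [ 0.7  0.3 -0.3] 0.06580857700907398
[[-0.09   0.994  0.06 ]
 [ 0.842  0.108 -0.529]
 [-0.533  0.003 -0.846]] tilt 32.2 az -83.5
tool shift [  27.1 -139.4   59.2]
grasp pt in case 2.0 -0.7 153.0
399 [[-28.  -22.   15.3]
 [ -8.2   8.3  49.2]
 [ 24.   27.7  52.7]]
```

The box stands upright in the compartment: its top is about 51 mm up, spanning x -28 to 24. Back to the tab to shut the cover.

Request:
send_rows --rows '[{"dx": 0,"dy": -34.8,"dz": 0,"roll": 0,"jaw": 0},{"dx": 0,"dy": -34.8,"dz": 0,"roll": 0,"jaw": 0},{"dx": 0,"dy": -34.8,"dz": 0,"roll": 0,"jaw": 0},{"dx": 0,"dy": -35,"dz": 0,"roll": 0,"jaw": 0},{"dx": 9,"dy": 0,"dz": 18,"roll": 0,"jaw": 0},{"dx": 9,"dy": 0,"dz": 18,"roll": 0,"jaw": 0},{"dx": 6,"dy": 0,"dz": 15,"roll": 0,"jaw": 0},{"dx": 3,"dy": 0,"dz": 8,"roll": 0,"jaw": 0},{"dx": 0,"dy": 0,"dz": 0,"roll": 0,"jaw": 1},{"dx": 0,"dy": 0,"dz": 0,"roll": 0,"jaw": 1},{"dx": 0,"dy": 0,"dz": 0,"roll": 0,"jaw": 1},{"dx": 0,"dy": 0,"dz": 0,"roll": 0,"jaw": 1}]' --force 15

```text
time_s: 19.88
ee_pos: [0.4964, 0.0214, 0.0714]
eef_rot: [3.136, 0.562, 1.676]
force: [0.2, 1.1, 0.5]
grip_width: 0.024
grip_force: 0.0
```

Request:
send_rows --rows '[{"dx": 0,"dy": 0,"dz": 0,"roll": 0,"jaw": 1},{"dx": 0,"dy": 0,"dz": 0,"roll": 0,"jaw": 1},{"dx": 0,"dy": 0,"dz": 0,"roll": 0,"jaw": 1},{"dx": 0,"dy": 0,"dz": 0,"roll": 0,"jaw": 1}]'

```text
time_s: 20.22
ee_pos: [0.4961, 0.0214, 0.071]
eef_rot: [3.137, 0.562, 1.676]
force: [-1.3, 1.9, 4.9]
grip_width: 0.0097
grip_force: 15.0
```

```bash
python3 st.py 10 0 88
```

```text
20.2167 [ 0.258  0.431  1.799 -0.635  1.095  0.503] [0.4961 0.0214 0.071 ] [-1.3  1.9  4.9] 0.009727111578767218
[[-0.089  0.994  0.061]
 [ 0.842  0.108 -0.529]
 [-0.533  0.004 -0.846]] tilt 32.2 az -83.5
tool shift [ 1.000e-01  1.395e+02 -6.000e-01]
grasp pt in case 9.9 -139.5 87.0
```

Request:
send_rows --rows '[{"dx": 0,"dy": 6,"dz": 0,"roll": 0,"jaw": 1},{"dx": 0,"dy": 13,"dz": 0,"roll": 0,"jaw": 1},{"dx": 0,"dy": 13,"dz": 0,"roll": 0,"jaw": 1},{"dx": 0,"dy": 13,"dz": 0,"roll": 0,"jaw": 1},{"dx": 0,"dy": 13,"dz": 0,"roll": 0,"jaw": 1},{"dx": 0,"dy": 13,"dz": 0,"roll": 0,"jaw": 1},{"dx": 0,"dy": 13,"dz": 0,"roll": 0,"jaw": 1},{"dx": 0,"dy": 13,"dz": 0,"roll": 0,"jaw": 1},{"dx": 0,"dy": 13,"dz": 0,"roll": 0,"jaw": 1},{"dx": 0,"dy": 13,"dz": 0,"roll": 0,"jaw": 1},{"dx": 0,"dy": 10,"dz": 0,"roll": 0,"jaw": 1},{"dx": 0,"dy": 5,"dz": 0,"roll": 0,"jaw": 1}]'

```text
time_s: 21.22
ee_pos: [0.6339, 0.0366, 0.071]
eef_rot: [3.137, 0.561, 1.677]
force: [-2.5, 4.8, 5.0]
grip_width: 0.0099
grip_force: 15.0
```

```bash
python3 st.py 10 0 88
```

```text
21.2167 [ 0.226  0.685  1.383 -0.6    1.212  0.376] [0.6339 0.0366 0.071 ] [-2.5  4.8  5. ] 0.009856230563295897
[[-0.089  0.994  0.06 ]
 [ 0.842  0.108 -0.529]
 [-0.532  0.004 -0.847]] tilt 32.2 az -83.5
tool shift [-0.4  0.9 -0.9]
grasp pt in case 10.1 -0.9 87.1
```

Request:
send_rows --rows '[{"dx": 0,"dy": 2,"dz": 0,"roll": 0,"jaw": 1},{"dx": 0,"dy": 1.5,"dz": 0,"roll": 0,"jaw": 1},{"dx": 0,"dy": 1,"dz": 0,"roll": 0,"jaw": 1}]'

```text
time_s: 21.47
ee_pos: [0.6352, 0.0367, 0.0709]
eef_rot: [-3.139, 0.562, 1.678]
force: [-26.6, 5.2, 15.7]
grip_width: 0.0103
grip_force: 15.0
```

```bash
python3 st.py 10 0 88
```

```text
21.4667 [ 0.226  0.691  1.373 -0.598  1.221  0.372] [0.6352 0.0367 0.0709] [-26.6   5.2  15.7] 0.010301646943692806
[[-0.09   0.994  0.054]
 [ 0.841  0.105 -0.53 ]
 [-0.533 -0.002 -0.846]] tilt 32.2 az -84.2
tool shift [-0.4 -0.6 -1. ]
grasp pt in case 10.2 0.6 87.0
```

The cover is hard on its shut stop. Release, back off and line up on the knob.

Request:
send_rows --rows '[{"dx": 0,"dy": -1,"dz": 0,"roll": 0,"jaw": 0.2},{"dx": 0,"dy": 0,"dz": 0,"roll": 0,"jaw": 0},{"dx": 0,"dy": 0,"dz": 0,"roll": 0,"jaw": 0},{"dx": 0,"dy": 0,"dz": -10,"roll": 0,"jaw": 0},{"dx": 0,"dy": 0,"dz": -25,"roll": 0,"jaw": 0},{"dx": -28,"dy": 0,"dz": -10,"roll": 0,"jaw": 0},{"dx": -35,"dy": 0,"dz": 0,"roll": 0,"jaw": 0},{"dx": -25,"dy": 0,"dz": 0,"roll": 0,"jaw": 0}]'

```text
time_s: 22.13
ee_pos: [0.6423, -0.0145, 0.1586]
eef_rot: [3.135, 0.562, 1.676]
force: [-0.1, 0.0, 0.8]
grip_width: 0.0469
grip_force: 0.0
```

```bash
python3 st.py 116 0 101; python3 - <<'E'
from h import *
b=shot('top'); v,u=np.mgrid[0:384,0:512]; Z=b['z_map']
n=cv2.undistortPoints(np.stack([u,v],-1).reshape(-1,1,2).astype(float),b['camera_matrix'],b['D']).reshape(384,512,2)
Q=((np.dstack([n*Z[...,None],Z])-b['tvec'].reshape(3))@cv2.Rodrigues(b['rvec'])[0])*1000
r=Q-O; C=np.dstack([r@EX,r@EY,Q[...,2]]); m=(C[...,0]>85)&(C[...,0]<130)&(abs(C[...,1])<25)&(C[...,2]>85)&(C[...,2]<125)
print(m.sum(),C[m].mean(0).round(1))
E
```

```text
22.1333 [ 0.146  0.573  1.342 -0.587  1.295  0.223] [ 0.6423 -0.0145  0.1586] [-0.1  0.   0.8] 0.04690840909159371
[[-0.089  0.994  0.063]
 [ 0.842  0.109 -0.529]
 [-0.533  0.006 -0.846]] tilt 32.2 az -83.3
tool shift [-6.5 -2.  91.2]
grasp pt in case 61.9 1.8 174.7
23 [115.6   0.3 102. ]
```

Knob confirmed at x 115.6, y 0.3. Go in and grip it.

Request:
send_rows --rows '[{"dx": -6.5,"dy": -1.8,"dz": 5,"roll": 0,"jaw": 0},{"dx": 0,"dy": 0,"dz": 25,"roll": 0,"jaw": 0},{"dx": 0,"dy": 0,"dz": 25,"roll": 0,"jaw": 0},{"dx": 0,"dy": 0,"dz": 22,"roll": 0,"jaw": 0},{"dx": 0,"dy": 0,"dz": 14,"roll": 0,"jaw": 0},{"dx": 0,"dy": 0,"dz": 0,"roll": 0,"jaw": 1},{"dx": 0,"dy": 0,"dz": 0,"roll": 0,"jaw": 1},{"dx": 0,"dy": 0,"dz": 0,"roll": 0,"jaw": 1},{"dx": 0,"dy": 0,"dz": 0,"roll": 0,"jaw": 1},{"dx": 0,"dy": 0,"dz": 0,"roll": 0,"jaw": 1},{"dx": 0,"dy": 0,"dz": 0,"roll": 0,"jaw": 1},{"dx": 0,"dy": 0,"dz": 0,"roll": 0,"jaw": 1}]'

```text
time_s: 23.18
ee_pos: [0.6465, -0.0671, 0.0832]
eef_rot: [3.136, 0.562, 1.676]
force: [-0.1, 2.9, 3.7]
grip_width: 0.0134
grip_force: 15.0
```

```bash
python3 st.py 93 0 101
```

```text
23.1833 [ 0.063  0.652  1.408 -0.627  1.135  0.243] [ 0.6465 -0.0671  0.0832] [-0.1  2.9  3.7] 0.013411808539752046
[[-0.089  0.994  0.062]
 [ 0.842  0.108 -0.529]
 [-0.533  0.005 -0.846]] tilt 32.2 az -83.3
tool shift [ 17.3  -0.1 -12.9]
grasp pt in case 114.5 0.0 99.3
```

Request:
send_rows --rows '[{"dx": 3.4,"dy": 0,"dz": -2.1,"roll": 0,"jaw": 1},{"dx": 3.4,"dy": 0,"dz": -2.1,"roll": 0,"jaw": 1},{"dx": 3.4,"dy": 0,"dz": -2.1,"roll": 0,"jaw": 1},{"dx": 3.4,"dy": 0,"dz": -2.1,"roll": 0,"jaw": 1},{"dx": 3.4,"dy": 0,"dz": -2.1,"roll": 0,"jaw": 1},{"dx": 2.5,"dy": 0,"dz": -1.6,"roll": 0,"jaw": 1},{"dx": 1.7,"dy": 0,"dz": -1.1,"roll": 0,"jaw": 1},{"dx": 0,"dy": 0,"dz": 0,"roll": 0,"jaw": 1}]'

```text
time_s: 23.85
ee_pos: [0.6438, -0.0431, 0.0832]
eef_rot: [3.136, 0.564, 1.676]
force: [1.8, -4.8, 6.6]
grip_width: 0.0139
grip_force: 15.0
```

```bash
python3 st.py 93 0 101
```

```text
23.85 [ 0.101  0.654  1.405 -0.623  1.156  0.274] [ 0.6438 -0.0431  0.0832] [ 1.8 -4.8  6.6] 0.013923522594286886
[[-0.089  0.994  0.061]
 [ 0.841  0.108 -0.531]
 [-0.534  0.004 -0.845]] tilt 32.3 az -83.4
tool shift [-3.1 -0.  -0.1]
grasp pt in case 90.4 0.0 99.3
```

Request:
send_rows --rows '[{"dx": 1.7,"dy": 0,"dz": -1.1,"roll": 0,"jaw": 1},{"dx": 1.3,"dy": 0,"dz": -0.8,"roll": 0,"jaw": 1}]'

```text
time_s: 24.02
ee_pos: [0.6435, -0.0414, 0.0831]
eef_rot: [3.137, 0.566, 1.675]
force: [9.5, -22.0, -1.2]
grip_width: 0.0139
grip_force: 15.0
```

```bash
python3 st.py 93 0 101
```

```text
24.0167 [ 0.105  0.655  1.404 -0.625  1.159  0.278] [ 0.6435 -0.0414  0.0831] [  9.5 -22.   -1.2] 0.013887820184471222
[[-0.088  0.994  0.061]
 [ 0.84   0.107 -0.532]
 [-0.536  0.004 -0.844]] tilt 32.4 az -83.5
tool shift [-4.6  0.1  0.8]
grasp pt in case 88.7 -0.0 99.2
```

The bolt is at its home stop (22 N). Release, retreat and verify.

Request:
send_rows --rows '[{"dx": -0.5,"dy": 0,"dz": 0.3,"roll": 0,"jaw": 0.2},{"dx": 0,"dy": 0,"dz": 0,"roll": 0,"jaw": 0},{"dx": 0,"dy": 0,"dz": 0,"roll": 0,"jaw": 0},{"dx": 0,"dy": 0,"dz": -10,"roll": 0,"jaw": 0},{"dx": 0,"dy": 0,"dz": -30,"roll": 0,"jaw": 0},{"dx": 0,"dy": 0,"dz": -40,"roll": 0,"jaw": 0},{"dx": 0,"dy": 0,"dz": -41,"roll": 0,"jaw": 0},{"dx": 0,"dy": 0,"dz": -41,"roll": 0,"jaw": 0},{"dx": 0,"dy": 0,"dz": -41,"roll": 0,"jaw": 0},{"dx": 0,"dy": -30,"dz": 0,"roll": 0,"jaw": 0},{"dx": 0,"dy": -30,"dz": 0,"roll": 0,"jaw": 0},{"dx": 0,"dy": -30,"dz": 0,"roll": 0,"jaw": 0}]'

```text
time_s: 25.02
ee_pos: [0.5399, 0.0588, 0.2544]
eef_rot: [3.137, 0.561, 1.677]
force: [0.2, 0.2, 0.0]
grip_width: 0.0471
grip_force: 0.0
```

Request:
send_rows --rows '[{"dx": 0,"dy": -30,"dz": 0,"roll": 0,"jaw": 0},{"dx": 0,"dy": -30,"dz": 0,"roll": 0,"jaw": 0},{"dx": 0,"dy": -30,"dz": 0,"roll": 0,"jaw": 0},{"dx": 0,"dy": 0,"dz": 0,"roll": 0,"jaw": 0}]'

```text
time_s: 25.35
ee_pos: [0.4482, 0.0484, 0.2543]
eef_rot: [3.138, 0.561, 1.678]
force: [1.3, 0.2, 0.3]
grip_width: 0.0469
grip_force: 0.0
```

```bash
python3 st.py; python3 - <<'E'
from h import *
for nm in ('top','scene'):
    b=shot(nm); v,u=np.mgrid[0:384,0:512]; Z=b['z_map']
    n=cv2.undistortPoints(np.stack([u,v],-1).reshape(-1,1,2).astype(float),b['camera_matrix'],b['D']).reshape(384,512,2)
    Q=((np.dstack([n*Z[...,None],Z])-b['tvec'].reshape(3))@cv2.Rodrigues(b['rvec'])[0])*1000
    r=Q-O; C=np.dstack([r@EX,r@EY,Q[...,2]])
    for k,x0,x1,z0,z1 in (('knob',75,130,85,125),('tab',-20,50,82,125)):
        m=(Z>0)&(C[...,0]>x0)&(C[...,0]<x1)&(abs(C[...,1])<25)&(C[...,2]>z0)&(C[...,2]<z1)
        print(nm,k,m.sum(),np.median(C[m],0).round(1) if m.any() else '')
    for k,p in (('tan',[612,318]),('navy',[455,283])):
        m=(Z>0)&(np.hypot(Q[...,0]-p[0],Q[...,1]-p[1])<50)&(Q[...,2]>38)&(Q[...,2]<55); print(nm,k,m.sum(),np.median(Q[m],0).round() if m.any() else '')
E
```

```text
25.35 [ 0.34   0.12   1.722 -0.549  1.459  0.339] [0.4482 0.0484 0.2543] [1.3 0.2 0.3] 0.04690505036015975
[[-0.09   0.994  0.061]
 [ 0.842  0.109 -0.529]
 [-0.532  0.003 -0.847]] tilt 32.2 az -83.5
grasp pt in case -22.4 -184.1 270.4
top knob 22 [9.110e+01 1.000e-01 1.054e+02]
top tab 52 [14.7  0.8 95.1]
top tan 262 [621. 316.  46.]
top navy 219 [445. 292.  47.]
scene knob 38 [91.6  3.6 99.6]
scene tab 67 [13.6  3.5 92.8]
scene tan 415 [624. 315.  44.]
scene navy 309 [452. 284.  45.]
```

```bash
python3 -c "
from station import *
print(hand_in())"
```

```text
the job is handed in; nothing more can be done
None
```

The job is handed in at about 25 s: the middle-sized red box stands upright in the compartment, and my last measurements show the cover fully shut, the bolt fully home and the robot clear; the navy and tan boxes were never touched.

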